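Bring the coupling hub on the carousel under the punch and hold it there

TASK

Take the parts carousel by the square black handle on top of its stem, slide it on its rails and turn it anticlockwise, against its return spring, until the bore of the coupling hub (the flanged steel part with a raised boss, on one of the four seats) stands right under the point of the fixed punch. The carousel springs back if let go, so finish still gripping the handle, holding the carousel still with the hub under the punch; leave the punch stand and the things standing round about alone.

Things in the scene. Friction and masses are not known exactly. Their poses are not given: they have to be found in the camera images.
- station: Fixed slide bed on the bench: grey end blocks (125 mm wide) with two steel rods, 302 mm long over all, 26 mm high. Origin at bench level, between the rods. Its x axis is the direction in which the carousel slides away from the robot; the punch stand is beyond its far end.
- carriage (a joint): Travel of the carriage that bears the carousel, in m along the station's x axis, 0 (nearest the robot) to 0.13; sliding takes about 3 to 5 N and it stays where it is left. The carousel's axis is carriage metres ahead of the station's origin.
- carousel (a joint): Turn of the carousel in rad, 0 to 2.2, anticlockwise seen from above as it grows. 0 is its rest stop; a spring drives it back there with 0.06 N m at 0, rising to about 0.11 N m at 1.6. At 0 the hub's bore lies 65 degrees to the right (clockwise) of the station's x axis, seen from the carousel's axis. Disc: 242 mm across, top 50 mm above the bench, four seats at 90 degrees on a circle of 85 mm radius, bearing the hub, a ball bearing, a brass nipple and a pipe plug, all fixed.
- handle: Centre of the square black handle on the carousel's axis, 153 mm above the bench. The handle is a block 36 mm by 36 mm by 32 mm high (top 169 mm above the bench) on a stem 18 mm thick, and turns with the carousel; its sides are square to its own x and y axes, and its x axis points to the hub.
- hub_bore (a point): Centre of the top face of the coupling hub's boss, where its bore opens, 90 mm above the bench and 85 mm from the carousel's axis. Hub: flange 66 mm across, boss 36 mm across, 38 mm high in all.
- punch_tip (a point): Point of the fixed punch, 96 mm above the bench. The punch hangs from the end of a level grey arm (26 mm wide, top 130 mm above the bench; punch head 16 mm across, to 134 mm above the bench; column 138 mm high) that comes from a column 125 mm further along the station's x axis. The tip may stand to the left or right of the line of the slide.
- punch_stand: The stand that bears the punch: grey foot, steel column, level arm. Origin under the column at bench level, x axis pointing away from the punch tip. It is fixed; do not touch it.
- white_pot: Loose off-white screw-top pot, 65 mm across, 73 mm high; a bystander. Origin at its underside.
- tape_duct: Loose roll of grey tape lying flat, 99 mm across, 48 mm high; a bystander. Origin at its underside.
- wood_block: Loose block of dark wood 50 x 75 x 51 mm; a bystander. Origin at its underside.

How it is judged:
By the outcome, as a careful person would: the job done as asked, in the order asked, and still so for the second after the job is handed in, while the arm keeps its last pose, push and grip.
It also fails if it takes over 35 s, if anything falls off the work surface, if the arm or the gripper's body presses on something with over 40 N, if the wrist force passes 120 N, or if a joint passes its speed limit or range.

ROBOT

A 6-joint arm with a two-finger parallel gripper is mounted at the origin on a cart in front of the work surface, level with it; the furniture and walls round the work are solid. World frame = base frame: x ahead of the robot, y to its left, z up, the work surface at z = 0. Lengths are in m, angles in rad, forces in N, time in s.
With the tool pointing down it reaches from about 0.35 to 0.85 m from the base axis. Payload 8.1 kg.
Tool frame: the origin (TCP) lies at the very end of the fingers, on their centre line; the grasp point (between the pads) lies 19 mm behind it; z points along the fingers, y is the direction in which the jaws open and shut (so a half turn about z gives the same grasp; the last joint's range is limited). The gripper opens to 93 mm and grips with 3 to 60 N. Pads are 15 mm wide; open, the fingers measure 128 mm over their backs; the gripper's body (75 mm by 188 mm) begins 65 mm behind the grasp point.
Start: joints at [1.111, 0.13, 1.488, -0, 1.523, -0.085], TCP at [0.22, 0.558, 0.219] pointing down, gripper open.
Joint ranges: [-2.96, 2.96], [-0.89, 2.26], [0.02, 2.5], [-1.34, 4.48], [0, 2.73], [-2.66, 2.66]. Speed limits (rad/s): [2.39, 2.39, 2.79, 3.14, 3.14, 3.14].

INTERFACE

Orientations are given as a rotation vector (axis times angle).
In Python, from plant import * gives the robot as it stands.
- The arm moves only by the tool apply_moves, never from a script. Its argument "commands" is one flat list of numbers, 7 for each row, row after row: the shift along the world's x, y, z in cm, then the turn, a rotation vector about the world's x, y, z in rad, then the finger opening in cm, from 0 to 9.3. A call has 1 to 8 rows; each row shifts and turns the pose as measured when the row begins; what a row does not reach is not made up. A row lasts 1/8 s, in which the tool goes at most 62.5 mm and 10.7 degrees, less where a joint would pass 70% of its speed; a pose out of reach is approached as far as the arm can. A call with a gripper value outside its range is refused whole. The fingers move at their own pace and stop on an object; "squeeze" is the grip in N (left out, the last holds). Time passes only in rows, so rows that do not move let the fingers close. It gives the time, the measured TCP pose, the force and the opening at its end, in the units of the state.
- read_state(): the state, without advancing time (a new reading comes with each control period).
- read_camera(name): name is "scene" or "top" or "wrist"; returns (picture, depth): 400x640x3 uint8, blue, green, red; 400x640 float32, m along the optical axis (not along the pixel's ray), 0 where there is no reading.
- camera_model(name): a dict with "intrinsics" (3x3 intrinsics, pixels), "R" (3x3) and "t" (3): a world point X has camera coordinates R X + t. Camera axes: x right, y down, z forward; pixel columns grow to the right and rows downward; lengths in m; the calibration is good to about 2 mm. A picture is of the moment at which its call begins: read the wrist's pose just before it. camera_model takes no time and is no camera call; for the wrist camera it gives the pose at the moment of the call.
- close_job(): hands the job in, once; it reports no verdict.
Trained networks look in the newest picture that a camera, given by its name, has taken for a name from the list of things; names that differ only in an ending like _2 or _b are one class to them, and where a whole thing is asked for, a point or a joint stands for the part that bears it (a point fixed in the world has none). Each returns a list of dicts, best first, with "conf" (0 to 1); they miss things now and then, are a little off and sometimes report something else, mostly with a low value. They report only what shows in the picture. A call takes as long as a camera call.
- find_in(query, camera): "point" ([x, y, z] in m, in the coordinates of the camera as it stood for that picture, good to about 4 mm: the middle of the surface that is visible of it).
- cut_out(query, camera): "mask" (400x640 bool, what is visible of it).
- spot_point(query, camera): "point" ([x, y, z] in m, in the coordinates of the camera as it stood for that picture, good to about 4 mm: a listed point, or the origin of a listed thing).
The state is a dict: "t": time; "q": joint angles; "dq": joint speeds; "joint_torque": joint torques, N m; "tool_pos": TCP position; "orientation": TCP orientation; "force": force on the tool from outside, world axes, zero at the start; "wrist_torque": the same for the moment, N m; "opening": finger opening in m.
Only numpy, scipy, OpenCV 4.12 (cv2) and the standard library are available. Lean on these libraries where they do the work, as an engineer would, in place of code of your own. Each camera call takes 0.05 s, during which the arm holds its last target. There are 200 camera calls.

## Working session

There is one attempt and no reset: what is moved stays moved. The work goes in short steps, Python scripts to look and compute and a tool call to move; the robot and the scene stay as the last step left them, time stands still between calls to the robot, and variables do not carry over. Pictures are saved under pics/ and viewed, about 8 in all and at most 12, crops included, and the job is handed in when it is done.

Besides the shell and the picture viewer there is one more tool, called after "Request:" as name(argument=value, ...) on one line, values as JSON. apply_moves: Moves the arm, as the interface text tells. Its arguments: {"type":"object","properties":{"commands":{"type":"array"},"squeeze":{"type":"number"}},"required":["commands"]}

```bash
mkdir -p pics; cat > h.py <<'E'
from plant import *
import numpy as np, cv2
def w(p,cam,m=None):
    m=m or camera_model(cam); return m["R"].T@(np.array(p)-m["t"])
def spots(cam,names,f=None):
    f=f or spot_point
    for n in names:
        for r in f(n,cam)[:2]: print(cam,n,round(r["conf"],2),np.round(w(r["point"],cam),4))
E
python3 - <<'E'
from h import *
s=read_state();print(s["t"],s["tool_pos"],s["orientation"],s["opening"])
ims=[]
for c in("scene","top"):
    im,d=read_camera(c);ims.append(im)
    spots(c,["station","handle","hub_bore","punch_tip","punch_stand","white_pot","tape_duct","wood_block"])
    m=camera_model(c);print(c,-m["R"].T@m["t"])
cv2.imwrite("pics/a.png",ims[0]);cv2.imwrite("pics/b.png",ims[1])
print(read_state()["t"])
E
```

```text
0.0 [0.21940449 0.55782801 0.21761569] [-5.85239822e-01 -3.08612049e+00  2.77653070e-03] 0.09270856876897486
scene station 0.82 [ 0.4956 -0.0785 -0.0018]
scene handle 0.78 [ 0.5176 -0.0799  0.1556]
scene hub_bore 0.82 [ 0.5474 -0.1621  0.093 ]
scene punch_tip 0.96 [ 0.6562 -0.0749  0.0921]
scene punch_stand 0.93 [ 0.7791 -0.0839 -0.0046]
scene punch_stand 0.19 [ 0.5191 -0.0794  0.158 ]
scene white_pot 0.46 [ 0.4964 -0.0793 -0.0006]
scene tape_duct 0.7 [5.250e-01 3.736e-01 5.000e-04]
scene wood_block 0.92 [ 0.6673 -0.4011 -0.0032]
scene [-0.37392108 -0.9040134   0.74060652]
top station 0.81 [ 0.4992 -0.0751 -0.0018]
top handle 0.4 [ 0.5251 -0.076   0.1517]
top hub_bore 0.58 [ 0.5485 -0.1618  0.092 ]
top punch_tip 0.55 [ 0.6622 -0.0731  0.095 ]
top punch_stand 0.96 [ 0.7874 -0.0826 -0.001 ]
top white_pot 0.83 [ 0.5184 -0.3158  0.0033]
top tape_duct 0.75 [ 0.5256  0.3792 -0.003 ]
top tape_duct 0.3 [ 0.6638 -0.0757  0.0931]
top wood_block 0.52 [ 0.6741 -0.4018 -0.0012]
top [0.49233726 0.00300669 1.65421951]
0.9
```

View pics/a.png

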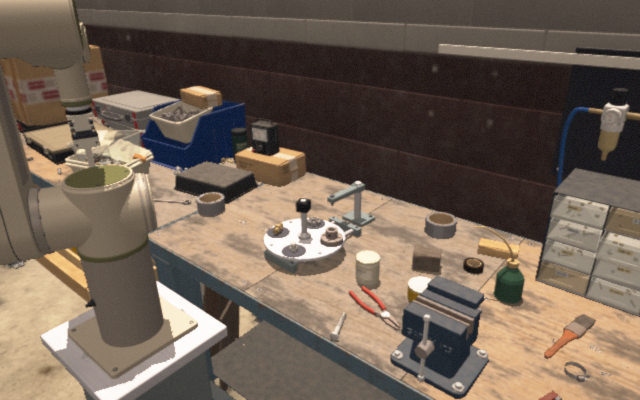

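View pics/b.png

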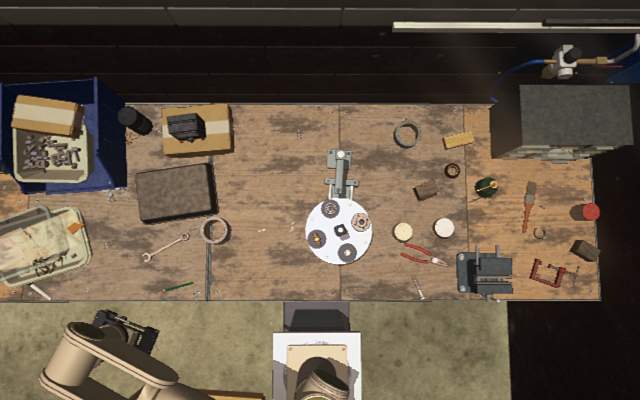

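The scene picture shows the carousel with its black handle at (303,205) and the punch arm from (335,195) to the column at (357,200). The top picture shows the handle at (340,231), the hub at (361,222) and the punch stand at (340,170). The network points agree with these. The station x axis is about -4° in the world. I need roughly 5 cm of slide and 75° of turn. I'm moving above the handle now, with the jaws at a yaw of about 21°.

Request:
apply_moves(commands=[2.5,-5.3,0.6,0,0,-0.07,9.3,2.5,-5.3,0.6,0,0,-0.07,9.3,2.5,-5.3,0.6,0,0,-0.07,9.3,2.5,-5.3,0.6,0,0,-0.07,9.3,2.5,-5.3,0.6,0,0,-0.07,9.3,2.5,-5.3,0.6,0,0,-0.07,9.3,2.5,-5.3,0.6,0,0,-0.07,9.3,2.5,-5.3,0.6,0,0,-0.07,9.3], squeeze=30)

```text
t: 1.9
tool_pos: [0.4215, 0.124, 0.2672]
orientation: [1.428, 2.796, 0.002]
force: [0.6, -0.4, -0.0]
opening: 0.0931
```

Request:
apply_moves(commands=[2.5,-5.3,0.4,0,0,-0.07,9.3,2.5,-5.3,0.4,0,0,-0.07,9.3,2.5,-5.3,0.4,0,0,-0.07,9.3,2.0,-3.0,0,0,0,-0.07,9.3,0,0,0,0,0,0,9.3])

```text
t: 2.52
tool_pos: [0.5196, -0.0759, 0.2811]
orientation: [1.822, 2.551, 0.004]
force: [0.4, 0.5, -0.3]
opening: 0.0931
```

```bash
python3 - <<'E'
from h import *
im,d=read_camera("wrist");spots("wrist",["handle","hub_bore","punch_tip","punch_stand","station"])
cv2.imwrite("pics/c.png",im)
m=camera_model("wrist");print(-m["R"].T@m["t"])
# handle top face by depth
K=m["intrinsics"];v,u=np.mgrid[:400,:640]
P=np.stack([(u-K[0,2])/K[0,0]*d,(v-K[1,2])/K[1,1]*d,d],-1).reshape(-1,3)
W=((P-m["t"])@m["R"]).reshape(400,640,3)
ok=(abs(W[...,2]-.169)<.006)&(abs(W[...,0]-.52)<.04)&(abs(W[...,1]+.077)<.04)&(d>0)
X=W[ok];print(len(X),X.mean(0))
if len(X)>50: print(cv2.minAreaRect((X[:,:2]*1000).astype(np.float32)))
E
```

```text
wrist handle 0.83 [ 0.5204 -0.0796  0.1482]
wrist hub_bore 0.73 [ 0.549  -0.1521  0.0906]
wrist punch_stand 0.63 [ 0.7813 -0.0799  0.0033]
wrist station 0.77 [ 0.4974 -0.0788  0.0019]
[ 0.49562493 -0.00831853  0.4471461 ]
1683 [ 0.51905174 -0.07480686  0.16894748]
((519.5125122070312, -76.19564819335938), (36.02619934082031, 36.44790267944336), 21.275793075561523)
```

View pics/c.png

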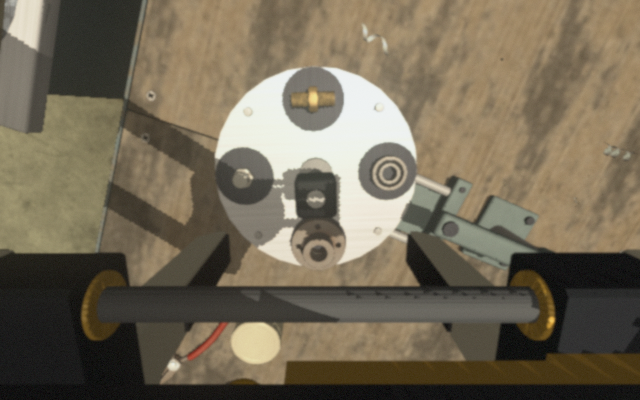

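The wrist picture shows the handle at (316,193), the hub at (318,245) and the punch arm partly hidden behind a finger at about (450,215). Depth gives a 36×36 mm handle top at (0.5195, -0.0762), yaw 21.3°. I'm descending and gripping.

Request:
apply_moves(commands=[0,0,-5,0,0,0.02,9.3,0,0,-5,0,0,0.02,9.3,0,0,-3,0,0,0,9.3,0,0,-1.5,0,0,0,9.3,0,0,0,0,0,0,9.3])

```text
t: 3.45
tool_pos: [0.5188, -0.068, 0.1361]
orientation: [1.747, 2.596, 0.01]
force: [0.6, -0.2, -0.2]
opening: 0.0932
```

Request:
apply_moves(commands=[0.1,-0.8,0,0,0,0,9.3,0,0,0,0,0,0,9.3])

```text
t: 3.7
tool_pos: [0.5217, -0.0766, 0.1393]
orientation: [1.744, 2.593, 0.012]
force: [0.1, 0.4, 1.1]
opening: 0.0929
```

Request:
apply_moves(commands=[0,0,-0.3,0,0,0,3,0,0,0,0,0,0,3,0,0,0,0,0,0,3,0,0,0,0,0,0,3,0,0,0,0,0,0,3,0,0,0,0,0,0,3], squeeze=45)

```text
t: 4.45
tool_pos: [0.5224, -0.0778, 0.138]
orientation: [1.743, 2.59, 0.011]
force: [-3.5, -5.5, 0.5]
opening: 0.0376
```

Request:
apply_moves(commands=[0,0,0,0,0,0.15,3,0,0,0,0,0,0.15,3,0,0,0,0,0,0.15,3,0,0,0,0,0,0.15,3])

```text
t: 4.95
tool_pos: [0.522, -0.0784, 0.1379]
orientation: [0.875, 3.001, 0.018]
force: [-0.1, 0.1, 0.6]
opening: 0.0357
```

Request:
apply_moves(commands=[0.9,-0.06,0,0,0,0.15,3,0.9,-0.06,0,0,0,0.15,3,0.9,-0.06,0,0,0,0.15,3,0.9,-0.06,0,0,0,0.15,3,0,0,0,0,0,0,3,0,0,0,0,0,0,3])

```text
t: 5.7
tool_pos: [0.5574, -0.0814, 0.138]
orientation: [-0.076, 3.131, 0.021]
force: [0.3, 0.6, 1.1]
opening: 0.0359
```

```bash
python3 - <<'E'
from h import *
s=read_state();print(s["tool_pos"],s["orientation"],s["force"],s["wrist_torque"])
for c in("wrist","scene","top"):
    im,d=read_camera(c);spots(c,["handle","hub_bore","punch_tip"])
    m=camera_model(c)
    if c=="wrist": cv2.imwrite("pics/d.png",im);np.savez("d.npz",im=im,d=d,**m)
    else:
        K=m["intrinsics"];p=m["R"]@[.66,-.075,.095]+m["t"];p=K@p;u,v=(p[:2]/p[2]).astype(int)
        cr=cv2.resize(im[v-30:v+30,u-40:u+40],None,fx=7 if c=="scene" else 5,fy=7 if c=="scene" else 5,interpolation=cv2.INTER_CUBIC);cv2.imwrite(f"pics/d_{c}.png",cr);print(c,u,v)
E
```

```text
[ 0.55740169 -0.08139232  0.13796184] [-0.07585043  3.1313816   0.02132776] [0.34342159 0.55229028 1.10864263] [-0.20751805 -0.04870717 -0.10740595]
wrist handle 0.95 [ 0.5582 -0.083   0.1512]
wrist hub_bore 0.73 [ 0.643  -0.0728  0.0894]
wrist hub_bore 0.39 [ 4.976e-01 -7.860e-02 -2.000e-04]
wrist punch_tip 0.55 [ 0.6567 -0.0745  0.0934]
scene handle 0.54 [ 0.56   -0.0854  0.1547]
scene hub_bore 0.69 [ 0.6391 -0.0817  0.0901]
scene punch_tip 0.86 [ 0.6564 -0.0727  0.0943]
scene 332 205
top handle 0.7 [ 0.6431 -0.0795  0.0907]
top hub_bore 0.56 [ 0.5268  0.378  -0.0024]
top hub_bore 0.45 [ 0.6422 -0.0809  0.0922]
top punch_tip 0.66 [ 0.6651 -0.0774  0.0947]
top 337 190
```

View pics/d.png

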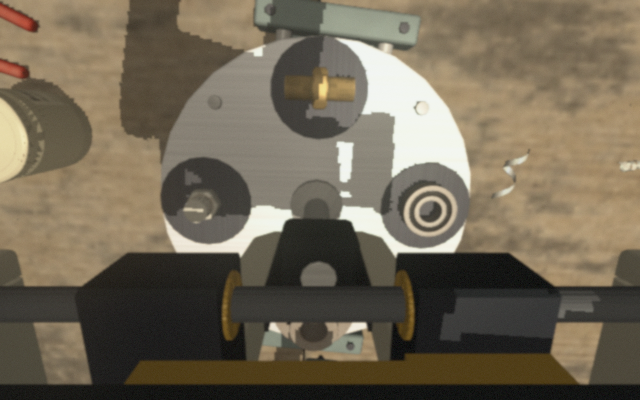

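View pics/d_scene.png

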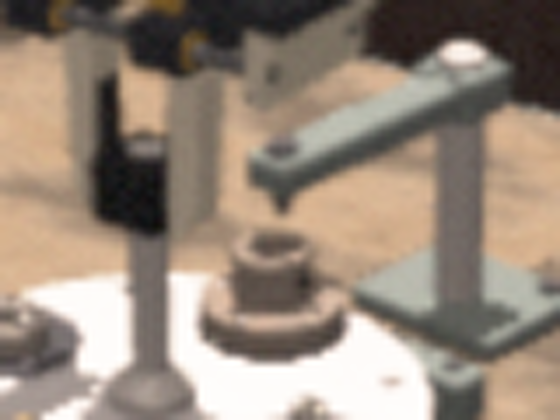

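The wrist view is blocked around the tip. The scene crop is clear: tip at (283,212), punch head at (283,150), bore at (273,243). The bore is about 1.5 cm short of the tip. I'll compute rays and look at the top crop.

```bash
cat >> h.py <<'E'
def ray(cam,u,v,z):
    m=camera_model(cam);o=-m["R"].T@m["t"];r=m["R"].T@np.linalg.solve(m["intrinsics"],[u,v,1.]);return o+r*(z-o[2])/r[2]
E
python3 - <<'E'
from h import *
f=lambda x,y:(292+(x+.5)/7-.5,175+(y+.5)/7-.5)
for n,x,y,z in(("tip",283,212,.096),("head",283,150,.134),("bore",273,243,.09),("colcap",463,52,.138)): print(n,np.round(ray("scene",*f(x,y),z),4))
E
```

```text
tip [ 0.6602 -0.0715  0.096 ]
head [ 0.6482 -0.0814  0.134 ]
bore [ 0.6424 -0.08    0.09  ]
colcap [ 0.7784 -0.0849  0.138 ]
```

View pics/d_top.png

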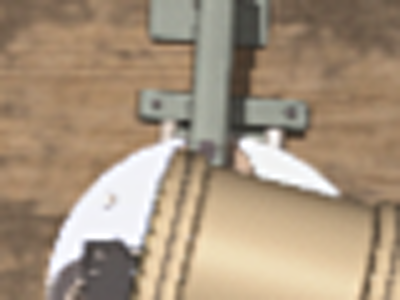

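```bash
python3 - <<'E'
from h import *
print("head top",ray("top",297+205.5/5-.5,160+147.5/5-.5,.134))
def cloud(d,m):
    K=m["intrinsics"];v,u=np.mgrid[:400,:640]
    P=np.stack([(u-K[0,2])/K[0,0]*d,(v-K[1,2])/K[1,1]*d,d],-1)
    return (P-m["t"])@m["R"]
def rep(n,W,d):
    ok=(d>0)&(abs(W[...,2]-.131)<.007)&(W[...,0]>.62)&(W[...,0]<.8)&(abs(W[...,1]+.08)<.05)
    X=W[ok]; print(n,len(X), K_)
    if len(X)>5:
        r=cv2.minAreaRect((X[:,:2]*1000).astype(np.float32));print(r, X[:,2].mean(),X[:,0].min(), X[X[:,0]<X[:,0].min()+.03].mean(0))
z=np.load("d.npz");K_=z["intrinsics"][0,0];rep("wrist",cloud(z["d"],z),z["d"])
for c in("scene","top"):
    im,d=read_camera(c);m=camera_model(c);K_=m["intrinsics"][0,0];W=cloud(d,m);rep(c,W,d)
    H=W[(d>0)&(abs(W[...,2]-.169)<.006)&(abs(W[...,0]-.558)<.03)&(abs(W[...,1]+.081)<.03)]
    if len(H): print("handle",len(H),H.mean(0))
    if c=="scene":
        bo=W[(d>0)&(abs(W[...,2]-.09)<.003)&(abs(W[...,0]-.642)<.03)&(abs(W[...,1]+.079)<.03)];print("boss",len(bo),bo.mean(0),bo.min(0),bo.max(0))
        for x,y in((283,150),(283,200),(283,206)): print(x,y,W[int(175+y/7),int(292+x/7)])
        for p in([.657,-.074,.096],[.657,-.074,.134],[.642,-.078,.09]):
            q=m["intrinsics"]@(m["R"]@np.array(p)+m["t"]);q=q[:2]/q[2];print(p,(q-[292,175])*7+3)
E
```

```text
head top [ 0.66248175 -0.07314092  0.134     ]
wrist 0 337.7404483270439
scene 213 467.6593863770664
((718.6728515625, -77.13097381591797), (40.265098571777344, 153.9345703125), 84.97425842285156) 0.12928190515705898 0.6416192831065141 [ 0.65406181 -0.07648404  0.12878963]
handle 90 [ 0.5496614  -0.0792144   0.16827193]
boss 32 [ 0.63803741 -0.08160924  0.08889164] [ 0.61901243 -0.09817584  0.08711262] [ 0.65694142 -0.06063194  0.09150564]
283 150 [ 0.65166501 -0.0786069   0.13192929]
283 200 [ 0.65458519 -0.07607953  0.10600218]
283 206 [ 0.65530791 -0.07547222  0.10206942]
[0.657, -0.074, 0.096] [282.87258118 215.99173468]
[0.657, -0.074, 0.134] [282.38219953 139.12421946]
[0.642, -0.078, 0.09] [268.93560638 242.0869685 ]
top 298 442.0298857581918
((726.2072143554688, -80.43425750732422), (35.36530303955078, 148.03082275390625), 88.26578521728516) 0.1304098992401953 0.6522305360648892 [ 0.66854789 -0.07455905  0.12997331]
```

Request:
apply_moves(commands=[0.8,-0.05,0,0,0,0.04,3,0.8,-0.05,0,0,0,0.04,3,0,0,0,0,0,0,3,0,0,0,0,0,0,3])

```text
t: 6.9
tool_pos: [0.5736, -0.0826, 0.138]
orientation: [-0.215, 3.128, 0.022]
force: [-0.9, -0.2, 1.1]
opening: 0.0362
```

```bash
cat > look.py <<'E'
from h import *
import sys
s=read_state();p=s["tool_pos"];r=cv2.Rodrigues(np.array(s["orientation"]))[0][:,1];a=np.arctan2(r[1],r[0])
print(s["t"],p,np.degrees(a),s["force"],s["wrist_torque"])
print("bore kin",p[:2]+.085*np.array([np.sin(a),-np.cos(a)]))
for c in("scene","wrist"):
    im,d=read_camera(c);spots(c,["hub_bore","punch_tip"])
    if c=="scene":
        cv2.imwrite(f"pics/{sys.argv[1]}.png",cv2.resize(im[185:225,307:357],None,fx=14,fy=14,interpolation=cv2.INTER_CUBIC))
        m=camera_model(c);K=m["intrinsics"];v,u=np.mgrid[:400,:640]
        W=(np.stack([(u-K[0,2])/K[0,0]*d,(v-K[1,2])/K[1,1]*d,d],-1)-m["t"])@m["R"]
        for n,lo,hi in(("boss",.086,.0925),("punch",.097,.112)):
            X=W[(d>0)&(W[...,2]>lo)&(W[...,2]<hi)&(abs(W[...,0]-.655)<.03)&(abs(W[...,1]+.075)<.03)]
            if len(X):print(n,len(X),X.mean(0),X.min(0),X.max(0))
E
python3 look.py e
```

```text
6.9 [ 0.5736396  -0.08260735  0.13795087] 97.88251431261881 [-0.93662668 -0.15864829  1.13713946] [-0.19648097  0.08374268 -0.09071142]
bore kin [ 0.65783646 -0.07095026]
scene hub_bore 0.49 [ 0.6533 -0.075   0.0913]
scene punch_tip 0.9 [ 0.6591 -0.0751  0.0947]
boss 40 [ 0.6545293  -0.07528333  0.08836225] [ 0.63810208 -0.09310948  0.08602306] [ 0.67527746 -0.05675424  0.09204289]
punch 7 [ 0.65812086 -0.07612019  0.10418746] [ 0.65093251 -0.08240796  0.0994303 ] [ 0.67696123 -0.07103003  0.1098967 ]
wrist hub_bore 0.56 [ 0.6615 -0.0685  0.0893]
wrist punch_tip 0.55 [ 0.6574 -0.0762  0.0942]
```

View pics/e.png

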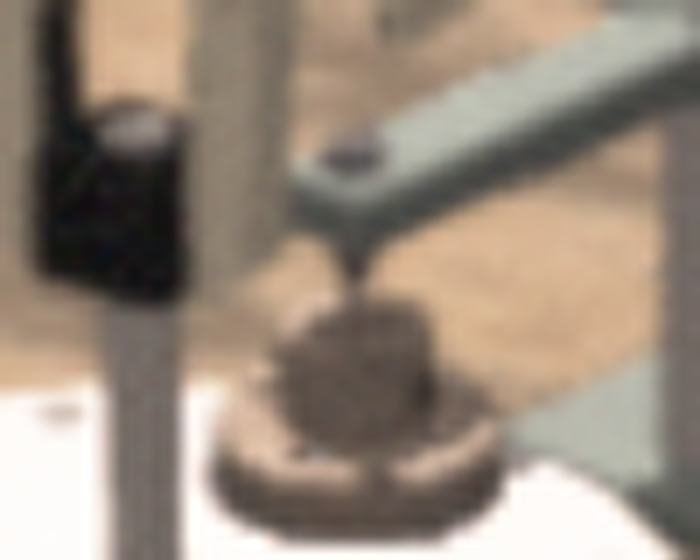

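The scene crop shows the tip at (353,302), the boss centre column at about 356 and the punch head at (354,155). From the flange geometry the bore centre should be at row ~328, so the tip should be at ~304. It agrees within about 2 mm. I'll cross-check along the line of sight with the top picture taken before the move, using the disc centre against the punch head.

```bash
python3 - <<'E'
from h import *
b=cv2.imread("pics/b.png");sub=b[180:285,290:390]
g=(sub.min(2)>190).astype(np.uint8);n,l,st,_=cv2.connectedComponentsWithStats(g);k=1+np.argmax(st[1:,4])
c=max(cv2.findContours((l==k).astype(np.uint8),0,cv2.CHAIN_APPROX_NONE)[0],key=cv2.contourArea)
h=cv2.convexHull(c);(x,y),(A,B),_=cv2.fitEllipse(h);e=cv2.minEnclosingCircle(c);print(x,y,A,B,e)
for q in((x,y),e[0]): print("disc centre",ray("top",290+q[0],180+q[1],.05))
cv2.imwrite("pics/bt.png",cv2.resize(b[175:235,315:385],None,fx=9,fy=9,interpolation=cv2.INTER_CUBIC))
E
```

```text
49.28712844848633 46.669029235839844 64.88742065429688 78.14264678955078 ((50.0, 44.0), 39.849815368652344)
disc centre [ 0.53467561 -0.08282578  0.05      ]
disc centre [ 0.54431482 -0.08545774  0.05      ]
```

View pics/bt.png

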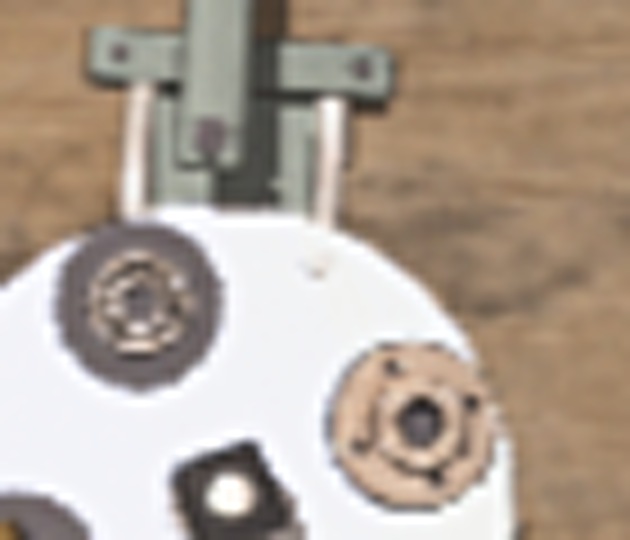

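The top crop shows the punch head at (210,134), the handle stud at (229,493) and the bore at (418,418).

```bash
python3 - <<'E'
from h import *
for n,x,y,z in(("head",210,134,.134),("stud",229,493,.17),("bore",418,418,.09),("bearing",139,302,.068)): print(n,ray("top",315+(x+.5)/9-.5,175+(y+.5)/9-.5,z))
E
```

```text
head [ 0.6609344  -0.07413428  0.134     ]
stud [ 0.52261771 -0.07874777  0.17      ]
bore [ 0.5536058  -0.15760529  0.09      ]
bearing [ 0.6007148  -0.04879468  0.068     ]
```

The top rays give a stud at (.5226, -.0787), which matches the gripped TCP, and a stud-to-bore length of 84.8 mm. The tip is therefore at about (.661, -.074). The remaining error is only a few mm, so I'll take one closer combined look.

```bash
python3 - <<'E'
from h import *
w_,_=read_camera("wrist");t,_=read_camera("top");m=camera_model("wrist")
a=cv2.resize(w_[290:365,260:370],(660,450),interpolation=cv2.INTER_CUBIC)[:, :]
c=cv2.resize(t[160:215,320:360],(400,550),interpolation=cv2.INTER_CUBIC)
o=np.zeros((550,800,3),np.uint8);o[:300,:440]=cv2.resize(a,(440,300));o[:495,440:800]=cv2.resize(c,(360,495));cv2.imwrite("pics/f.png",o)
K=m["intrinsics"]
for p in([.661,-.074,.096],[.661,-.074,.134],[.6578,-.071,.09],[.6578,-.073,.09]):
    q=K@(m["R"]@np.array(p)+m["t"]);q=q[:2]/q[2];print(p,(q-[260,290])*4+1.5)
    mt=camera_model("top");q=mt["intrinsics"]@(mt["R"]@np.array(p)+mt["t"]);q=q[:2]/q[2];print("   top",(q-[320,160])*9+4+[440,0])
E
```

```text
[0.661, -0.074, 0.096] [213.82229695 193.64383527]
   top [599.818563   279.45780077]
[0.661, -0.074, 0.134] [214.0578728  358.32169163]
   top [604.65024878 268.8302051 ]
[0.6578, -0.071, 0.09] [232.51068092 158.8560253 ]
   top [591.53215303 289.12694495]
[0.6578, -0.073, 0.09] [221.61354338 157.63531145]
   top [596.58636613 289.13071667]
```

View pics/f.png

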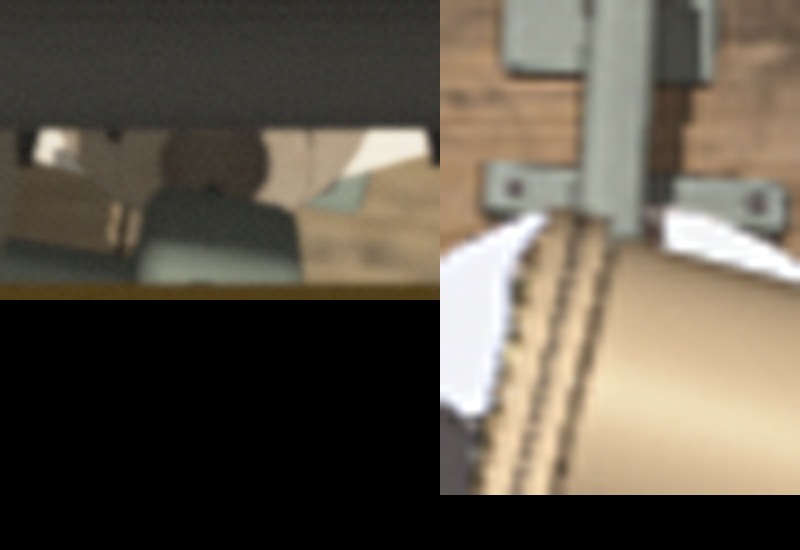

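In the wrist crop the bore is the dark disc centred on column 215. The punch point is at about (212,188), directly over it in the lateral direction and roughly 2–3 mm ahead of the bore centre. I'll nudge it forward slightly.

Request:
apply_moves(commands=[0.2,0,0,0,0,0.01,3,0,0,0,0,0,0,3,0,0,0,0,0,0,3,0,0,0,0,0,0,3])

```text
t: 7.8
tool_pos: [0.5752, -0.0827, 0.1379]
orientation: [-0.232, 3.127, 0.022]
force: [-0.7, -0.6, 0.1]
opening: 0.0356
```

```bash
python3 look.py g; python3 - <<'E'
from h import *
w_,_=read_camera("wrist");o=np.zeros((560,800,3),np.uint8)
g=cv2.imread("pics/g.png");o[:480,:360]=g[:480,160:520];o[:300,360:800]=cv2.resize(w_[290:365,260:370],(440,300),interpolation=cv2.INTER_CUBIC)
cv2.imwrite("pics/g2.png",o)
E
```

```text
7.8 [ 0.575202   -0.08273783  0.13794532] 98.49490846451694 [-0.71010186 -0.6123126   0.07347588] [-0.34723017 -0.13692702 -0.07200859]
bore kin [ 0.65926946 -0.0701815 ]
scene hub_bore 0.59 [ 0.6595 -0.0749  0.0908]
scene punch_tip 0.66 [ 0.6544 -0.0735  0.0936]
scene punch_tip 0.4 [ 0.6678 -0.4016 -0.0018]
boss 38 [ 0.65739791 -0.0737909   0.08836906] [ 0.63938327 -0.09256567  0.08634778] [ 0.67830358 -0.0530965   0.0910589 ]
punch 6 [ 0.65544453 -0.0746967   0.10294271] [ 0.65339786 -0.07832584  0.09756626] [ 0.65783383 -0.06939729  0.10672383]
wrist hub_bore 0.93 [ 0.6633 -0.0678  0.0892]
wrist hub_bore 0.43 [ 0.6573 -0.0763  0.0931]
wrist punch_tip 0.78 [ 0.657  -0.0742  0.0898]
```

View pics/g2.png

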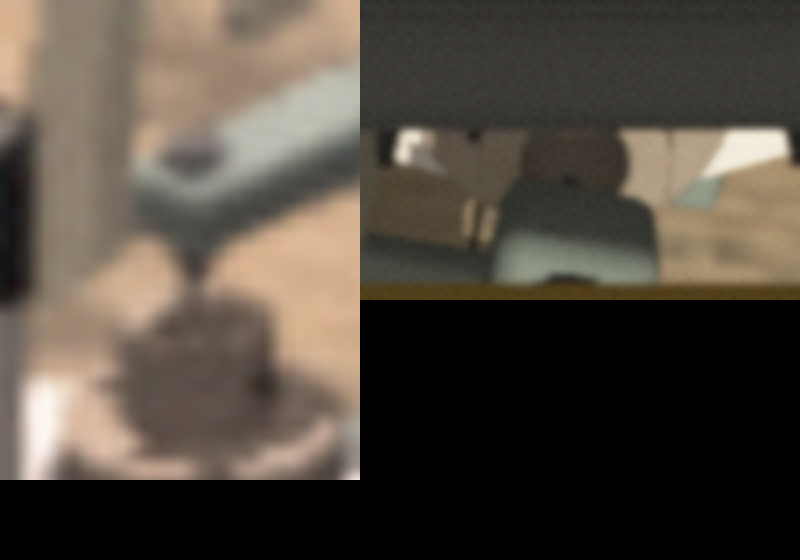

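In the scene crop the tip is at column 197 and the boss centre at about 196. In the wrist crop the bore centre is at column 215.5, and the punch point at (212,180) against an expected row of about 185. That puts the bore centred to about 1 mm with the carousel at rest, so I'm handing in.

```bash
python3 - <<'E'
from plant import *
s=read_state();print(s["t"],abs(s["dq"]).max() if hasattr(s["dq"],"max") else s["dq"],s["opening"]);print(close_job())
E
```

```text
8.15 0.0009264273574824968 0.035881477217548724
the job is handed in; nothing more can be done
None
```

I gripped the handle at 45 N, slid the carousel about 53 mm and turned it about 76° anticlockwise. I handed the job in at 8.15 s, still gripping and holding it still, with the hub's bore under the punch point.

**Final pictures:** the scene and wrist views both put the tip over the bore centre to about 1 mm. Sideways wrist force was under 1 N, joint speeds were near zero, and the opening was 35.9 mm on the 36 mm handle.

**Checks that disagreed:**
- The networks' final points put the bore 5 to 9 mm from the tip. They were less exact than the pixel checks.
- The bore worked out from the gripper pose lay about 4 mm to the left of where the pictures put it. This is probably 1–2° of give in the grip. I trusted the pictures, which compare the tip and bore directly.

I saw no contact with the punch stand, pot, tape or block, but I did not check their positions again at the end.

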